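# Pack up the labelling pot and lower its lid

### The job

Pack the labelling kit away: put the lime clip inside the frosted glass pot, and slide the aluminium tray, with its two markers still in it, fully home into the slot under the pot. Then, last, lower the pot's hinged lid gently until it is fully closed; leave everything else on the counter where it stands.

Things in the scene. Friction and masses are not known exactly. Their poses are not given: they have to be found in the camera images.
- pot: Labelling pot, fixed to the counter: white plinth 130 x 130 mm, 42 high, carrying a round frosted glass pot (outer radius 56, inner 51; rim 112 mm above the counter). Origin: centre of the plinth's underside; z up. Local +x side: lid hinge. Local -y side: mouth of the tray slot, which runs in along local y, 100 mm wide, 34 high, 110 deep to its end wall; its floor is the counter.
- pot_in (a point): Centre of the pot's inner floor, 48 mm above the counter; axes as the pot's.
- slot_stop (a point): Middle of the slot's end wall at counter level, at (0, 45, 0) mm in the pot's frame; axes as the pot's.
- slot_mouth (a point): Middle of the slot's mouth at counter level, at (0, -65, 0) mm in the pot's frame; axes as the pot's.
- pot_lid (a joint): Lid angle in rad: 0 fully closed, about 1.6 upright, 1.95 leaning back fully open. Stiff friction hinge: the lid stays where it is left. Closing takes about 1.5 to 2 N at the tab.
- lid_hinge (a point): On the lid's hinge axis, at (62, 0, 112) mm in the pot's frame; the axis is the pot's local y.
- lid_tab (a point): Grip point in the black tab on the lid's free edge, 144 mm from the hinge. The lid is a frosted disc, radius 58 mm, 7 thick, centred 62 from the hinge; the tab is 20 mm wide (along the hinge axis), 8 thick, reaching from 120 to 157 from the hinge. When closed: at (-82, 0, 116) mm in the pot's frame. Turns with the lid; x axis points from tab to hinge.
- tray: Loose aluminium marker tray, about 0.22 kg. Origin: centre of the underside of its open box: 110 mm long (local x), 92 wide (y), walls 22 high, floor 3. Its nose (+x end) goes into the slot first. At the -x end a flat lip 40 wide, 4 thick runs out to x = -117 mm and carries an upright blue grip fin. When home, the box's -x wall is flush with the mouth; lip and fin stay outside.
- tray_fin (a point): Grip point in the blue fin, at (-95, 0, 35) mm in the tray's frame. The fin is 30 mm long (tray x), 12 mm thick (tray y), its top 52 mm above the tray's underside.
- tray_nose (a point): Middle of the tray's nose at its underside, at (55, 0, 0) mm in the tray's frame.
- marker_red: White marker with red cap, 88 mm long, 17 mm thick, lying along the tray's x in the lane on its +y side. Origin: underside of its middle.
- marker_green: White marker with green cap, same, in the lane on the tray's -y side.
- clip: Loose lime plastic bag clip, 70 mm long (local x), 16 mm wide (y), about 18 mm high, 25 g, lying flat. Origin: centre of its underside.
- tape: Bystander: translucent tape dispenser, 78 x 32 mm, 62 mm high. Origin: centre of its underside.
- jar: Bystander: small spice jar, radius 24, height 78 mm. Origin: centre of its underside.
- bowl: Bystander: small blue bowl, radius 36, height 42 mm. Origin: centre of its underside.
- mug: Bystander: white mug, radius 40, height 95 mm, handle at its +y. Origin: centre of its underside.
- soap: Bystander: green soap bottle, radius 30, height 170 mm. Origin: centre of its underside.
- spatula: Bystander: spatula lying at the back left, roughly 250 mm long along its x.
- salt: Bystander: white salt shaker with steel cap, radius 19, height 72 mm, close beside the tray's way into the slot, behind it. Origin: centre of its underside.
- timer: Bystander: orange egg timer, radius 22, height 50 mm, close beside the tray's way into the slot, in front of it. Origin: centre of its underside.

How it is judged:
On the way, in this order (a step that is already met when the one before it is completed fails the run):
1. the clip is in the pot and the loaded tray is home while the lid still stands open (over 0.8 rad) (horizontal distance between clip and pot_in below 0.048 m and z of clip in the frame of pot_in between -0.01 and 0.05 m and y of tray_nose in the frame of slot_stop between -0.006 and 0.006 m and x of tray_nose in the frame of slot_stop between -0.01 and 0.01 m and height (world z) of tray below 0.008 m and x of marker_red in the frame of tray between -0.055 and 0.055 m and y of marker_red in the frame of tray between -0.046 and 0.046 m and z of marker_red in the frame of tray between -0.004 and 0.022 m and x of marker_green in the frame of tray between -0.055 and 0.055 m and y of marker_green in the frame of tray between -0.046 and 0.046 m and z of marker_green in the frame of tray between -0.004 and 0.022 m and value of joint pot_lid above 0.8 rad), for 0.2 s.
2. the lid is lowered fully closed (value of joint pot_lid below 0.035 rad), for 0.2 s.
At the end, for the whole second after the job is handed in: Lid closed (under 0.035 rad); clip in the pot (origin within 48 mm of its axis, under 50 mm above its floor); tray on the counter (within 8 mm), nose within 6 mm of the slot's end wall and 10 mm of its centre line, both markers in the tray; tray and clip at rest (under 0.02 m/s) (value of joint pot_lid below 0.035 rad and horizontal distance between clip and pot_in below 0.048 m and z of clip in the frame of pot_in between -0.01 and 0.05 m and y of tray_nose in the frame of slot_stop between -0.006 and 0.006 m and x of tray_nose in the frame of slot_stop between -0.01 and 0.01 m and height (world z) of tray below 0.008 m and x of marker_red in the frame of tray between -0.055 and 0.055 m and y of marker_red in the frame of tray between -0.046 and 0.046 m and z of marker_red in the frame of tray between -0.004 and 0.022 m and x of marker_green in the frame of tray between -0.055 and 0.055 m and y of marker_green in the frame of tray between -0.046 and 0.046 m and z of marker_green in the frame of tray between -0.004 and 0.022 m and linear speed of each of tray, clip below 0.02 m/s); the robot touches nothing.
It fails at once if the lid is slammed (closing faster than 3 rad/s) (velocity of joint pot_lid below -3 rad/s).
It fails at once if a bystander (tape, jar, bowl, mug, soap, spatula, salt or timer) is moved more than 30 mm (distance of any of tape, jar, bowl, mug, soap, spatula, salt, timer from where it was at the start of the episode above 0.03 m).
It also fails if it takes over 72 s, if anything falls off the work surface, if the arm or the gripper's body presses on something with over 40 N, if the wrist force passes 120 N, or if a joint passes its speed limit or range.

### The arm

A 6-joint arm with a two-finger parallel gripper is mounted at the origin on the work surface. World frame = base frame: x ahead of the robot, y to its left, z up, the work surface at z = 0. Lengths are in m, angles in rad, forces in N, time in s.
With the tool pointing down it reaches from about 0.325 to 0.85 m from the base axis. Payload 4.4 kg.
Tool frame: the origin (TCP) lies on the centre line of the jaws, within the pads' length; the fingertips stand 19 mm ahead of it and the grasp point (between the pads) is the TCP (arm.nose_length is the distance from the TCP to the fingertips, in m); z points along the fingers, y is the direction in which the jaws open and shut (so a half turn about z gives the same grasp; the last joint's range is limited). The gripper opens to 94 mm and grips with 3 to 60 N. Pads are 16 mm wide; open, the fingers measure 119 mm over their backs; the gripper's body (75 mm by 177 mm) begins 78 mm behind the grasp point.
Start: joints at [-1.421, 0.207, 1.542, -0, 1.393, -0.15], TCP at [0.17, -0.549, 0.224] pointing down, gripper open.
Joint ranges: [-2.73, 2.73], [-0.86, 2.22], [0.23, 2.46], [-1.11, 4.25], [0.08, 2.63], [-2.82, 2.82]. Speed limits (rad/s): [2.79, 2.79, 3.14, 3.14, 3.14, 3.14].

### API

Orientations are given as a unit quaternion [x, y, z, w].
In Python, from plant import arm, optics gives the robot as it stands.
- The arm moves only by the tool carry_out, never from a script. Its argument "increments" is a list of rows, each an object with "linear": the shift along the tool's x, y, z in m, a list of three; "twist": the turn about the tool's z in degrees. In form: [{"linear": [tx, ty, tz], "twist": twist}, ...]. A call has 1 to 12 rows; each row shifts and turns the commanded pose from where the row before left it, along the tool's axes as they then stand; what a row does not reach is not made up. A row lasts 1/8 s, in which the tool goes at most 62.5 mm and 10.7 degrees, less where a joint would pass 70% of its speed; a pose out of reach is approached as far as the arm can. A call is refused whole if a number of a shift passes 0.0625 or a number of a turn 10.7, either way. A call with a gripper value outside its range is refused whole. "grip" is the closure, from -1 (fully open) to 1 (shut), so that 0 is half open, set as the call begins (left out, the last holds). The fingers move at their own pace and stop on an object; "force" is the grip in N (left out, the last holds). Time passes only in rows, so rows that do not move let the fingers close. It gives the time, the measured TCP pose, the force and the opening at its end, in the units of the state.
- arm.get_obs(): the state, without advancing time (a new reading comes with each control period).
- optics.get_image(name): name is "scene" or "side" or "wrist"; returns a dict with "img" (400x640x3 uint8, red, green, blue), "z_map" (400x640 float32, m along the optical axis (not along the pixel's ray), 0 where there is no reading), "vertical_fov" (degrees; the focal length in pixels is half the picture's height over the tangent of half this angle, whatever the lens; pixels are square), "cx", "cy" (the principal point, pixels), "world_to_cam" (4x4, takes a point from world to camera coordinates). Camera axes: x right, y down, z forward; pixel columns grow to the right and rows downward; lengths in m; the calibration is good to about 2 mm. A picture is of the moment at which its call begins.
- arm.sign_off(): hands the job in, once; it reports no verdict.
The state is a dict: "t": time; "qpos": joint angles; "dq": joint speeds; "tau": joint torques, N m; "tcp_pos": TCP position; "tool_rot": TCP orientation; "force": force on the tool from outside, world axes, zero at the start; "ft_torque": the same for the moment, N m; "gripper_width": opening from 0.0 (shut) to 1.0 (fully open).
Only numpy, scipy, OpenCV 4.12 (cv2) and the standard library are available. Lean on these libraries where they do the work, as an engineer would, in place of code of your own. Each camera call takes 0.05 s, during which the arm holds its last target. There are 200 camera calls.

## Working session

There is one attempt and no reset: what is moved stays moved. The work goes in short steps, Python scripts to look and compute and a tool call to move; the robot and the scene stay as the last step left them, time stands still between calls to the robot, and variables do not carry over. Pictures are saved under pics/ and viewed, about 8 in all and at most 12, crops included, and the job is handed in when it is done.

Besides the shell and the picture viewer there is one more tool, called after "Call:" as name(argument=value, ...) on one line, values as JSON. carry_out: Moves the arm, as the interface text tells. Its arguments: {"type":"object","properties":{"increments":{"type":"array","items":{"type":"object","properties":{"linear":{"type":"array","items":{"type":"number"}},"twist":{"type":"number"}}}},"grip":{"type":"number"},"force":{"type":"number"}},"required":["increments"]}

```bash
mkdir -p pics
cat > h.py <<'E'
import numpy as np, cv2
from plant import arm, optics
def grab(n):
    d=optics.get_image(n); np.savez(f'pics/{n}.npz',**d); return d
def load(n): return dict(np.load(f'pics/{n}.npz'))
def f(d): return 200/np.tan(np.radians(float(d['vertical_fov']))/2)
def cloud(d):
    z=d['z_map']; v,u=np.mgrid[0:z.shape[0],0:z.shape[1]]; F=f(d)
    p=np.stack([(u-d['cx'])/F*z,(v-d['cy'])/F*z,z],-1)
    T=np.linalg.inv(d['world_to_cam']); w=p@T[:3,:3].T+T[:3,3]; w[z==0]=np.nan; return w
def save(img,fn): cv2.imwrite(fn,cv2.cvtColor(img,cv2.COLOR_RGB2BGR))
E
python3 - <<'E'
from h import *
a=grab('scene');b=grab('side')
save(a['img'],'pics/a.png');save(b['img'],'pics/b.png')
for d in(a,b): print(d['vertical_fov'],np.linalg.inv(d['world_to_cam']).round(3))
o=arm.get_obs();print(o)
E
```

```text
45.56808418173334 [[ 0.207  0.823 -0.53   1.093]
 [ 0.978 -0.166  0.124 -0.132]
 [ 0.014 -0.544 -0.839  0.935]
 [ 0.     0.     0.     1.   ]]
48.63433232295016 [[-0.979 -0.112  0.169  0.424]
 [-0.203  0.528 -0.825  0.741]
 [ 0.003 -0.842 -0.54   0.576]
 [ 0.     0.     0.     1.   ]]
{'t': 0.1, 'qpos': array([-1.42153248e+00,  2.07324489e-01,  1.54278734e+00, -1.00463987e-05,
        1.39350643e+00, -1.50519746e-01]), 'dq': array([-0.00036156, -0.00307908, -0.00355365,  0.00022427,  0.00132356,
        0.0002403 ]), 'tau': array([-3.37095262e-04, -3.71864676e+01, -2.82292682e+01,  7.00154481e-02,
        3.11228167e-02, -5.96697441e-05]), 'tcp_pos': array([ 0.16967758, -0.54867854,  0.223424  ]), 'tool_rot': array([ 9.88786601e-01,  1.49331950e-01, -4.30757276e-06, -1.01280856e-03]), 'force': array([ 0.13520465, -0.14721815, -1.08272012]), 'ft_torque': array([ 0.0441214 , -0.0517668 , -0.03267785]), 'gripper_width': 0.9987390199350267}
```

View pics/a.png

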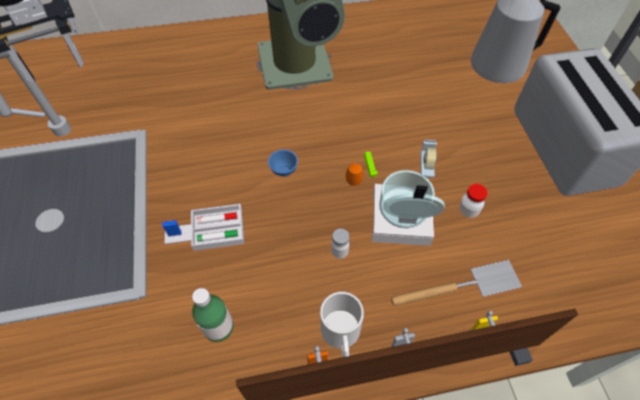

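View pics/b.png

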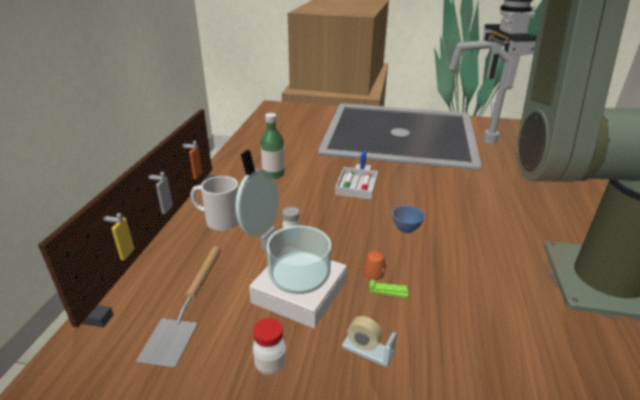

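The scene view shows the pot's plinth at about (405,213) with its lid open towards +x (down). The tray is at (217,227) with its fin at (172,228) on the left, the clip at (371,163), the timer at (355,174) and the salt at (341,243). The side view agrees, with the lid leaning back past upright.

Run:
```python
from h import *
def comp(m,w,nm,k=8):
    n,l,s,c=cv2.connectedComponentsWithStats(m.astype(np.uint8))
    for i in range(1,n):
        if s[i,4]<k: continue
        P=w[l==i]; P=P[~np.isnan(P[:,0])]
        if len(P)<k: continue
        r=cv2.minAreaRect((P[:,:2]*1000).astype(np.float32))
        print(nm,'n',len(P),'px',c[i].round(),'mean',P.mean(0).round(4),'z',P[:,2].min().round(3),P[:,2].max().round(3),'rect',np.round(r[0],1),np.round(r[1],1),round(r[2],1))
for n in('scene','side'):
    d=load(n);w=cloud(d);img=d['img'];hsv=cv2.cvtColor(img,cv2.COLOR_RGB2HSV);H,S,V=[hsv[...,i].astype(int) for i in range(3)]
    z=w[...,2]; roi=(w[...,0]>.25)&(w[...,0]<.95)&(abs(w[...,1])<.6)
    print(n)
    comp(roi&(H>35)&(H<50)&(S>150)&(V>120),w,'lime')
    comp(roi&(H>105)&(H<125)&(S>150)&(z>.02)&(z<.08),w,'blue')
    comp(roi&(H<12)&(S>180)&(V>120)&(z>.012)&(z<.07),w,'orange/red')
    comp(roi&(S<60)&(z>.036)&(z<.047),w,'plinthtop',30)
    comp(roi&(S<80)&(z>.018)&(z<.026),w,'trayrim',15)
    comp(roi&(V<60)&(z>.08),w,'tab')
    comp(roi&(S<80)&(z>.068)&(z<.078),w,'salt/jar?',15)
    comp(roi&(z>.10)&(z<.25),w,'high',30)
```

```text
scene
lime n 168 px [370. 164.] mean [0.4157 0.1204 0.014 ] z 0.0 0.021 rect [413.7 122.8] [18.6 70.1] 88.4
blue n 154 px [171. 227.] mean [ 0.516  -0.3523  0.0407] z 0.02 0.055 rect [ 513.8 -352.7] [27.7 12.7] 86.3
orange/red n 48 px [230. 216.] mean [ 0.4983 -0.2269  0.0184] z 0.014 0.023 rect [ 497.6 -226.9] [23.2  9.8] 87.9
plinthtop n 355 px [548. 155.] mean [0.4894 0.5411 0.0415] z 0.036 0.047 rect [465.3 538.6] [289.4  60.6] 11.9
plinthtop n 55 px [430. 143.] mean [0.4031 0.2716 0.0421] z 0.036 0.047 rect [402.7 271.3] [31.6 10.5] 68.4
plinthtop n 953 px [398. 222.] mean [0.602  0.1329 0.041 ] z 0.036 0.047 rect [572.  153.3] [129.4 132.6] 74.8
plinthtop n 30 px [403. 192.] mean [0.5309 0.1648 0.046 ] z 0.044 0.047 rect [530.5 164.9] [31.4  8.7] 87.9
plinthtop n 80 px [470. 206.] mean [0.5937 0.3039 0.0416] z 0.036 0.047 rect [591.6 306.6] [45.8 19.2] 49.0
plinthtop n 68 px [340. 247.] mean [ 0.6385 -0.0052  0.0422] z 0.036 0.047 rect [635.7  -5.6] [35.2 20.2] 69.8
plinthtop n 80 px [341. 307.] mean [ 0.7675 -0.0316  0.0413] z 0.036 0.047 rect [772.  -33.9] [68.  26.5] 78.4
pl
[... 8869 characters left out ...]
31] z 0.068 0.078 rect [788.6 -11.4] [75.4 29.6] 10.0
salt/jar? n 127 px [291. 212.] mean [ 0.6241 -0.0007  0.0701] z 0.068 0.073 rect [624.5  -2.3] [31.4 36.2] 15.4
salt/jar? n 230 px [299. 246.] mean [0.5798 0.1131 0.0731] z 0.068 0.078 rect [578.  118.5] [94.  33.8] 13.6
salt/jar? n 288 px [299. 278.] mean [0.5586 0.1974 0.0729] z 0.068 0.078 rect [561.6 188.3] [107.9  43.6] 13.0
high n 9260 px [121. 204.] mean [0.8958 0.1314 0.149 ] z 0.1 0.19 rect [886.1  50.9] [563.2  47.4] 89.9
high n 429 px [271. 131.] mean [ 0.7394 -0.264   0.1294] z 0.1 0.169 rect [ 740.8 -268. ] [47.3 50.5] 68.1
high n 3452 px [268. 214.] mean [0.6247 0.1435 0.1575] z 0.1 0.25 rect [590.2 150. ] [116.1 153.3] 72.3
```

Call:
carry_out(increments=[{"linear": [0,0,0],"twist": -10.4},{"linear": [0,0,0],"twist": -10.4},{"linear": [0,0,0],"twist": -10.4},{"linear": [0,0,0],"twist": -10.4},{"linear": [0,0,0],"twist": -10.4},{"linear": [0,0,0],"twist": -10.4},{"linear": [0,0,0],"twist": -10.4},{"linear": [0.055,0.02,0],"twist": 0},{"linear": [0.055,0.02,0],"twist": 0},{"linear": [0.055,0.02,0],"twist": 0},{"linear": [0.055,0.02,0],"twist": 0},{"linear": [0.055,0.02,0],"twist": 0}], grip=0, force=15)

```text
t: 1.6
tcp_pos: [0.2701, -0.2723, 0.224]
tool_rot: [0.708, 0.707, 0.0, -0.0]
force: [0.6, 0.7, 0.4]
gripper_width: 0.503
```

Call:
carry_out(increments=[{"linear": [0.055,0.02,0],"twist": 0},{"linear": [0.055,0.02,0],"twist": 0},{"linear": [0.055,0.02,0],"twist": 0},{"linear": [0.055,0.02,0],"twist": 0},{"linear": [0.055,0.02,0],"twist": 0},{"linear": [0.055,0.02,0],"twist": 0},{"linear": [0.035,0.02,0],"twist": 0},{"linear": [0,0,0],"twist": 0},{"linear": [0,0,0],"twist": 0}])

```text
t: 2.72
tcp_pos: [0.4093, 0.0901, 0.2239]
tool_rot: [0.707, 0.707, -0.001, -0.0]
force: [0.2, -0.7, -0.9]
gripper_width: 0.5
```

```bash
cat >> h.py <<'E'
def st():
    o=arm.get_obs(); x,y,z,w=o['tool_rot']
    from scipy.spatial.transform import Rotation as R
    M=R.from_quat(o['tool_rot']).as_matrix()
    return o,M
def to(p,yaw_y=None):
    "shift in current tool axes to world p; twist (deg) to bring tool y to yaw_y; shift in tool axes after that twist"
    o,M=st(); d=np.array(p)-o['tcp_pos']; cy=np.degrees(np.arctan2(M[1,1],M[0,1]))
    print('t',round(o['t'],2),'tcp',o['tcp_pos'].round(4),'yaw_y',cy.round(2),'F',o['force'].round(1),'w',round(o['gripper_width'],3),'tilt',M[:,2].round(3))
    print('shift(now)',(M.T@d).round(4))
    if yaw_y is not None:
        a=np.radians(yaw_y); N=np.array([[-np.sin(a),np.cos(a),0],[np.cos(a),np.sin(a),0],[0,0,-1]]).T
        print('twist',round(cy-yaw_y,2),'shift(after)',(N.T@d).round(4))
E
python3 - <<'E'
from h import *
d=grab('wrist');save(d['img'],'pics/w1.png');w=cloud(d)
print(np.linalg.inv(d['world_to_cam']).round(3),d['vertical_fov'])
hsv=cv2.cvtColor(d['img'],cv2.COLOR_RGB2HSV);H,S,V=[hsv[...,i].astype(int) for i in range(3)]
for nm,m in(('lime',(H>35)&(H<50)&(S>150)&(V>100)),('orange',(H<11)&(S>190)&(V>120)&(w[...,2]>.015))):
    n,l,s,c=cv2.connectedComponentsWithStats(m.astype(np.uint8))
    for i in range(1,n):
        if s[i,4]<60: continue
        P=w[l==i];P=P[~np.isnan(P[:,0])]
        for lo in(.0,.012):
            Q=P[P[:,2]>lo]
            if len(Q)>10:
                r=cv2.minAreaRect((Q[:,:2]*1000).astype(np.float32));print(nm,len(Q),c[i].round(),P[:,2].max().round(4),np.round(r[0],1),np.round(r[1],1),round(r[2],1))
to((.412,.1215,.011),0)
E
```

```text
[[ 1.     0.    -0.002  0.411]
 [-0.    -0.963 -0.27   0.168]
 [-0.001  0.27  -0.963  0.383]
 [ 0.     0.     0.     1.   ]] 66.11816954333635
t 2.77 tcp [0.4094 0.0897 0.224 ] yaw_y -0.08 F [-0.3 -0.5 -0.1] w 0.499 tilt [-0.001 -0.    -1.   ]
shift(now) [0.0319 0.0028 0.213 ]
twist -0.08 shift(after) [0.0318 0.0026 0.213 ]
```

View pics/w1.png

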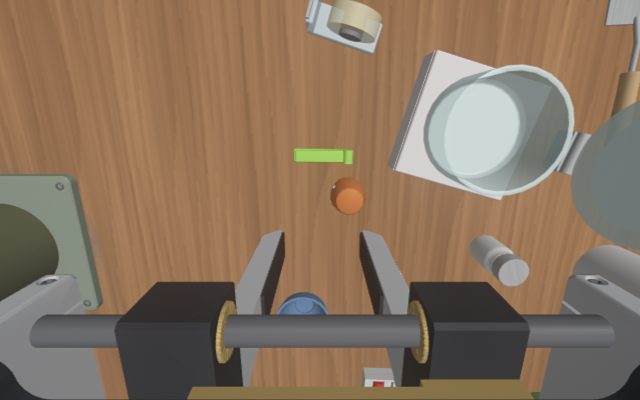

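The wrist view looks straight down, with image right as world +x. The clip lies along x from (295,155) to (353,156). The timer is close by at (348,195), and the bowl is at (302,303).

```bash
cat >> h.py <<'E'
def ray(d,u,v,z):
    T=np.linalg.inv(d['world_to_cam']);r=T[:3,:3]@np.array([(u-d['cx'])/f(d),(v-d['cy'])/f(d),1]);return T[:3,3]+r*(z-T[2,3])/r[2]
E
python3 - <<'E'
from h import *
d=load('wrist')
print((d['z_map']>0).mean(), d['z_map'][156,324],d['img'][156,320],d['img'][190,352])
for u,v,z in((295,150,.018),(295,162,.018),(353,150,.018),(353,163,.018),(348,178,.05),(348,213,.0),(332,196,.04),(365,196,.04)): print(u,v,ray(d,u,v,z).round(4))
s=load('scene')
for u,v,z in((348,168,.045),(362,168,.045),(355,184,.0),(355,163,.05)): print(u,v,ray(s,u,v,z).round(4))
to((.411,.124,.011),90)
w=cloud(s);P=w[162:186,344:366].reshape(-1,3);P=P[(P[:,2]>.01)];print(P.min(0),P.max(0))
E
```

```text
0.9958359375 0.36778495 [165 209 102] [211 139  84]
295 150 [0.3785 0.1277 0.018 ]
295 162 [0.3782 0.1135 0.018 ]
353 150 [0.4469 0.1276 0.018 ]
353 163 [0.4473 0.1123 0.018 ]
348 178 [0.439  0.1005 0.05  ]
348 213 [0.4444 0.0438 0.    ]
332 196 [0.4219 0.0774 0.04  ]
365 196 [0.46   0.0774 0.04  ]
348 168 [0.4392 0.0581 0.045 ]
362 168 [0.4456 0.0903 0.045 ]
355 184 [0.4566 0.0734 0.    ]
355 163 [0.4317 0.0765 0.05  ]
t 2.77 tcp [0.4094 0.0897 0.224 ] yaw_y -0.08 F [-0.3 -0.5 -0.1] w 0.499 tilt [-0.001 -0.    -1.   ]
shift(now) [0.0344 0.0018 0.213 ]
twist -90.08 shift(after) [-0.0016  0.0343  0.213 ]
[0.42571991 0.05254222 0.01007914] [0.46532381 0.0946681  0.05244126]
```

Call:
carry_out(increments=[{"linear": [0,0,0],"twist": -10},{"linear": [0,0,0],"twist": -10},{"linear": [0,0,0],"twist": -10},{"linear": [0,0,0],"twist": -10},{"linear": [0,0,0],"twist": -10},{"linear": [0,0,0],"twist": -10},{"linear": [0,0,0],"twist": -10},{"linear": [0,0,0],"twist": -10},{"linear": [0,0,0],"twist": -10},{"linear": [0.0134,0.0315,0],"twist": 0},{"linear": [0,0,0.05],"twist": 0},{"linear": [0,0,0.04],"twist": 0}])

```text
t: 4.28
tcp_pos: [0.3963, 0.1209, 0.1336]
tool_rot: [0.001, 1.0, -0.0, 0.001]
force: [0.8, -0.5, -0.0]
gripper_width: 0.499
```

Call:
carry_out(increments=[{"linear": [0,0,0.04],"twist": 0},{"linear": [0,0,0.03],"twist": 0},{"linear": [0,0,0.02],"twist": 0},{"linear": [0,0,0.01],"twist": 0},{"linear": [0,0,0],"twist": 0},{"linear": [0,0,0],"twist": 0}])

```text
t: 5.03
tcp_pos: [0.3976, 0.1218, 0.0354]
tool_rot: [0.001, 1.0, 0.0, 0.001]
force: [-0.2, 0.3, 0.0]
gripper_width: 0.498
```

Run:
```python
from h import *
d=grab('wrist');save(d['img'],'pics/w2.png')
to((.396,.1212,.022),90)
```

```text
t 5.08 tcp [0.3977 0.1219 0.0354] yaw_y 89.96 F [0.6 0.1 0.4] w 0.498 tilt [ 0.002  0.    -1.   ]
shift(now) [ 0.0017 -0.0008  0.0134]
twist -0.04 shift(after) [ 0.0017 -0.0007  0.0134]
```

View pics/w2.png

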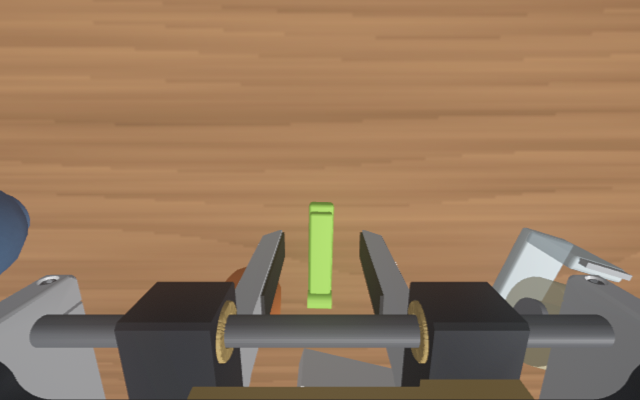

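The clip at (321,255) sits centred between the fingers and the timer is clear of them, so I'll lower and grip.

Call:
carry_out(increments=[{"linear": [0.001,-0.0005,0.013],"twist": 0},{"linear": [0,0,0],"twist": 0},{"linear": [0,0,0],"twist": 0}])

```text
t: 5.45
tcp_pos: [0.3954, 0.1216, 0.0212]
tool_rot: [0.0, 1.0, -0.0, -0.0]
force: [0.1, -1.5, 0.0]
gripper_width: 0.498
```

Call:
carry_out(increments=[{"linear": [0,0,0],"twist": 0},{"linear": [0,0,0],"twist": 0},{"linear": [0,0,0],"twist": 0},{"linear": [0,0,0],"twist": 0},{"linear": [0,0,0],"twist": 0},{"linear": [0,0,-0.02],"twist": 0},{"linear": [0,0,-0.05],"twist": 0},{"linear": [0,0,-0.05],"twist": 0},{"linear": [0,0,-0.05],"twist": 0},{"linear": [0,0,0],"twist": 7.7},{"linear": [0,0,0],"twist": 7.7},{"linear": [0,0,0],"twist": 0}], grip=1, force=15)

```text
t: 6.95
tcp_pos: [0.3955, 0.1215, 0.1914]
tool_rot: [0.133, 0.991, -0.0, -0.0]
force: [0.7, -0.0, -0.8]
gripper_width: 0.168
```

Run:
```python
from h import *
d=load('scene');w=cloud(d);o,M=st()
# pot refine: glass rim points z .105-.113 fit circle, both cams
from scipy.optimize import least_squares
for n in('scene','side'):
    d=load(n);w=cloud(d);P=w.reshape(-1,3);m=(P[:,2]>.106)&(P[:,2]<.114)&(np.hypot(P[:,0]-.571,P[:,1]-.1535)<.062)&(P[:,0]<.615)
    Q=P[m];r=least_squares(lambda p:np.hypot(Q[:,0]-p[0],Q[:,1]-p[1])-p[2],[.571,.1535,.056],loss='soft_l1',f_scale=.002);print(n,len(Q),r.x.round(4))
a=np.radians(-15.4);X=np.array([np.cos(a),np.sin(a)]);c=np.array([.571,.1535])
print(c-.017*X)
to((*(c-.017*X),.21),74.6)
```

```text
scene 237 [0.5728 0.153  0.0532]
side 484 [0.5695 0.155  0.0533]
[0.55461038 0.15801445]
t 6.95 tcp [0.3955 0.1215 0.1914] yaw_y 74.67 F [ 0.7 -0.  -0.8] w 0.168 tilt [-0. -0. -1.]
shift(now) [-0.1438  0.0773 -0.0186]
twist 0.07 shift(after) [-0.1438  0.0774 -0.0186]
```

Call:
carry_out(increments=[{"linear": [-0.036,0.0193,-0.005],"twist": 0},{"linear": [-0.036,0.0193,0],"twist": 0},{"linear": [-0.036,0.0193,0],"twist": 0},{"linear": [-0.036,0.0193,0],"twist": 0},{"linear": [0,0,0],"twist": 0},{"linear": [0,0,0.03],"twist": 0},{"linear": [0,0,0.03],"twist": 0},{"linear": [0,0,0.03],"twist": 0},{"linear": [0,0,0.02],"twist": 0},{"linear": [0,0,0.01],"twist": 0},{"linear": [0,0,0.002],"twist": 0},{"linear": [0,0,0],"twist": 0}])

```text
t: 8.45
tcp_pos: [0.5555, 0.1578, 0.0753]
tool_rot: [0.134, 0.991, 0.0, 0.001]
force: [-0.7, 0.7, -0.3]
gripper_width: 0.172
```

Call:
carry_out(increments=[{"linear": [0,0,0],"twist": 0},{"linear": [0,0,0],"twist": 0},{"linear": [0,0,0],"twist": 0},{"linear": [0,0,-0.02],"twist": 0},{"linear": [0,0,-0.05],"twist": 0},{"linear": [0,0,-0.06],"twist": 0},{"linear": [0,0,-0.03],"twist": 0},{"linear": [0,0,0],"twist": 0}], grip=0.2)

```text
t: 9.45
tcp_pos: [0.5571, 0.158, 0.238]
tool_rot: [0.134, 0.991, 0.001, 0.004]
force: [0.0, -0.6, 0.4]
gripper_width: 0.398
```

Run:
```python
from h import *
to((.5125,-.3525,.20),-2.5)
```

```text
t 9.45 tcp [0.5571 0.158  0.238 ] yaw_y 74.58 F [ 0.  -0.6  0.4] w 0.398 tilt [ 0.007  0.001 -1.   ]
shift(now) [-0.0924 -0.5041  0.0372]
twist 77.08 shift(after) [-0.5119 -0.0223  0.038 ]
```

Call:
carry_out(increments=[{"linear": [0,0,0],"twist": 9.6},{"linear": [0,0,0],"twist": 9.6},{"linear": [0,0,0],"twist": 9.6},{"linear": [0,0,0],"twist": 9.6},{"linear": [0,0,0],"twist": 9.6},{"linear": [0,0,0],"twist": 9.6},{"linear": [0,0,0],"twist": 9.6},{"linear": [0,0,0],"twist": 9.6},{"linear": [-0.055,-0.0025,0],"twist": 0},{"linear": [-0.055,-0.0025,0],"twist": 0},{"linear": [-0.055,-0.0025,0],"twist": 0},{"linear": [-0.055,-0.0025,0],"twist": 0}])

```text
t: 10.95
tcp_pos: [0.5347, -0.063, 0.2315]
tool_rot: [0.721, 0.693, -0.001, -0.002]
force: [0.9, 0.5, -0.9]
gripper_width: 0.4
```

Call:
carry_out(increments=[{"linear": [-0.055,-0.0025,0],"twist": 0},{"linear": [-0.055,-0.0025,0],"twist": 0},{"linear": [-0.055,-0.0025,0],"twist": 0},{"linear": [-0.055,-0.0025,0.01],"twist": 0},{"linear": [-0.055,-0.0025,0.02],"twist": 0},{"linear": [-0.015,0,0.01],"twist": 0},{"linear": [0,0,0],"twist": 0},{"linear": [0,0,0],"twist": 0}])

```text
t: 11.95
tcp_pos: [0.513, -0.3494, 0.1941]
tool_rot: [0.72, 0.694, 0.0, -0.001]
force: [0.5, -0.8, 0.8]
gripper_width: 0.398
```

Run:
```python
from h import *
d=grab('wrist');s=grab('scene');save(np.vstack([d['img'],s['img'][140:340,120:440].repeat(1,0)]) if 0 else d['img'],'pics/w3.png')
to((.5125,-.3525,.038),-2.5)
save(cv2.resize(s['img'][150:260,340:480],None,fx=5,fy=5,interpolation=cv2.INTER_CUBIC),'pics/s3.png')
```

```text
t 12.05 tcp [ 0.5135 -0.3496  0.1952] yaw_y -2.1 F [-0.5  0.3 -0.1] w 0.4 tilt [ 0.001 -0.    -1.   ]
shift(now) [-0.0029 -0.001   0.1572]
twist 0.4 shift(after) [-0.003  -0.0009  0.1572]
```

View pics/w3.png

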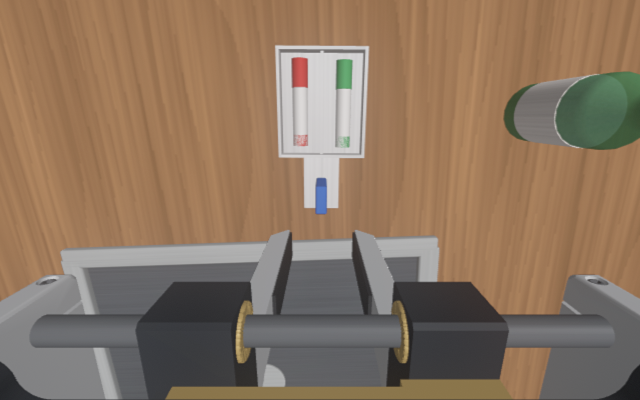

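View pics/s3.png

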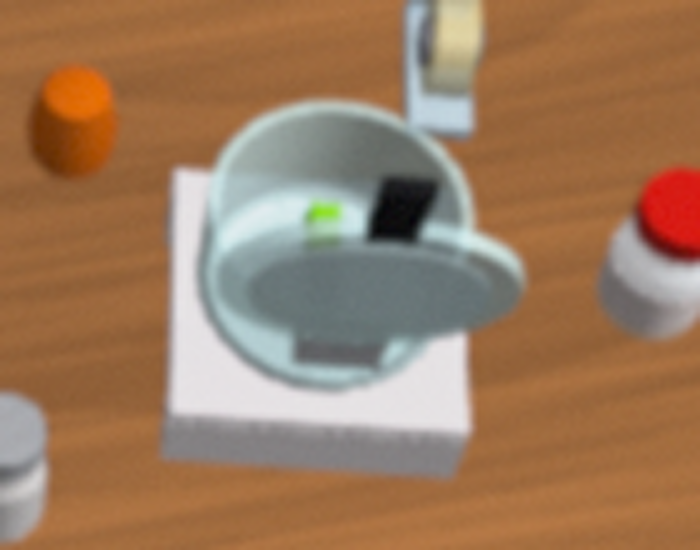

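The wrist view shows the tray box rim corners at (277,47), (367,46), (279,157) and (364,157). Both markers are in it, and the fin is at (321,196) with its top from about v=186 to 213. The scene crop shows the lime clip on the pot's floor at (322,215).

Run:
```python
from h import *
d=load('wrist')
c=[ray(d,u,v,.022) for u,v in((277,46.5),(367,46),(364.5,157.5),(278.5,157.5))]
c=np.array(c)*1000;print(c.round(1));print('centre',c.mean(0).round(1),'nose dir',np.degrees(np.arctan2(*( (c[0]+c[1]-c[2]-c[3])[1::-1]))).round(2))
for u,v in((321.5,186),(321.5,213),(316,200),(327,200)):print(u,v,(ray(d,u,v,.052)*1000).round(1))
w=cloud(d);P=w[176:216,310:333].reshape(-1,3);P=P[P[:,2]>.047];print('fin top',P.min(0).round(4),P.max(0).round(4),P.mean(0).round(4))
P=w[40:162,270:372].reshape(-1,3);P=P[(P[:,2]>.0195)&(P[:,2]<.024)];r=cv2.minAreaRect((P[:,:2]*1000).astype(np.float32));print('rim',r)
```

```text
[[ 475.3 -205.3   22. ]
 [ 563.7 -208.2   22. ]
 [ 561.2 -317.6   22. ]
 [ 468.6 -314.1   22. ]]
centre [ 517.2 -261.3   22. ] nose dir 87.58
321.5 186 [ 514.  -340.4   52. ]
321.5 213 [ 512.9 -368.9   52. ]
316 200 [ 507.9 -354.8   52. ]
327 200 [ 519.1 -355.2   52. ]
fin top [ 0.5061 -0.3697  0.0476] [ 0.5185 -0.3407  0.0531] [ 0.5124 -0.3549  0.0506]
rim ((516.3684692382812, -260.7946472167969), (110.08284759521484, 92.06682586669922), 87.4683837890625)
```

Call:
carry_out(increments=[{"linear": [-0.005,-0.0008,0],"twist": 0.4},{"linear": [0,0,0.04],"twist": 0},{"linear": [0,0,0.04],"twist": 0},{"linear": [0,0,0.04],"twist": 0},{"linear": [0,0,0.025],"twist": 0},{"linear": [0,0,0.011],"twist": 0},{"linear": [0,0,0],"twist": 0},{"linear": [0,0,0],"twist": 0}])

```text
t: 13.05
tcp_pos: [0.5128, -0.3569, 0.0402]
tool_rot: [0.723, 0.691, 0.0, 0.002]
force: [0.3, 0.5, -0.3]
gripper_width: 0.405
```

Call:
carry_out(increments=[{"linear": [0,0,0],"twist": 0},{"linear": [0,0,0],"twist": 0},{"linear": [0,0,0],"twist": 0},{"linear": [0,0,0],"twist": 0},{"linear": [0,0,0],"twist": 0}], grip=1, force=25)

```text
t: 13.68
tcp_pos: [0.5118, -0.3562, 0.0389]
tool_rot: [0.723, 0.691, -0.0, 0.0]
force: [-2.1, -0.3, 3.6]
gripper_width: 0.125
```

Run:
```python
from h import *
a=np.radians(-15.4);X=np.array([np.cos(a),np.sin(a)]);Y=np.array([-np.sin(a),np.cos(a)]);c=np.array([.571,.1537])
print('home fin',c-.105*Y,'align fin (nose 60mm before mouth)',c-(.065+.06+.055+.095)*Y)
to((*(c-.275*Y),.038),-15.4)
to((*(c-.105*Y),.038),-15.4)
```

```text
home fin [0.54311661 0.05246998] align fin (nose 60mm before mouth) [ 0.49797207 -0.11142624]
t 13.68 tcp [ 0.5118 -0.3562  0.0389] yaw_y -2.61 F [-2.1 -0.3  3.6] w 0.125 tilt [ 0. -0. -1.]
shift(now) [ 0.2439 -0.025   0.0008]
twist 12.79 shift(after) [ 0.2323 -0.0784  0.0009]
t 13.68 tcp [ 0.5118 -0.3562  0.0389] yaw_y -2.61 F [-2.1 -0.3  3.6] w 0.125 tilt [ 0. -0. -1.]
shift(now) [0.4097 0.0126 0.0007]
twist 12.79 shift(after) [ 0.4023 -0.0784  0.0009]
```

Call:
carry_out(increments=[{"linear": [0.01,-0.003,0],"twist": 1.6},{"linear": [0.018,-0.005,0],"twist": 1.6},{"linear": [0.018,-0.005,0],"twist": 1.6},{"linear": [0.018,-0.005,0],"twist": 1.6},{"linear": [0.018,-0.005,0],"twist": 1.6},{"linear": [0.018,-0.005,0],"twist": 1.6},{"linear": [0.018,-0.005,0],"twist": 1.6},{"linear": [0.018,-0.005,0],"twist": 1.6},{"linear": [0.018,-0.005,0],"twist": 0},{"linear": [0.018,-0.005,0],"twist": 0},{"linear": [0.01,-0.003,0],"twist": 0},{"linear": [0,0,0],"twist": 0}])

```text
t: 15.18
tcp_pos: [0.4945, -0.1667, 0.0389]
tool_rot: [0.795, 0.606, 0.001, -0.0]
force: [-0.9, 1.9, 5.6]
gripper_width: 0.127
```

Run:
```python
from h import *
d=grab('wrist');s=grab('scene');save(d['img'],'pics/w4.png');save(cv2.resize(s['img'][140:270,250:450],None,fx=4,fy=4,interpolation=cv2.INTER_CUBIC),'pics/s4.png')
a=np.radians(-15.4);X=np.array([np.cos(a),np.sin(a)]);Y=np.array([-np.sin(a),np.cos(a)]);c=np.array([.571,.1537])
to((*(c-.275*Y),.038),-15.4)
w=cloud(s);P=w.reshape(-1,3)
m=(P[:,2]>.0185)&(P[:,2]<.025)&(P[:,0]>.45)&(P[:,0]<.6)&(P[:,1]>-.1)&(P[:,1]<.06)
r=cv2.minAreaRect((P[m][:,:2]*1000).astype(np.float32));print(r,'expected centre',c-.18*Y)
m=(P[:,2]>.036)&(P[:,2]<.047)&(np.hypot(P[:,0]-.571,P[:,1]-.1537)<.1)
print(cv2.minAreaRect((P[m][:,:2]*1000).astype(np.float32)))
```

```text
t 15.28 tcp [ 0.4944 -0.1667  0.0389] yaw_y -15.42 F [0.1 2.3 6.6] w 0.13 tilt [ 0.     0.002 -1.   ]
shift(now) [ 0.0542 -0.0113  0.001 ]
twist -0.02 shift(after) [ 0.0542 -0.0113  0.0009]
((518.7677612304688, -19.166839599609375), (120.15514373779297, 165.23190307617188), 4.679975509643555) expected centre [ 0.5231999  -0.01983717]
((571.8060913085938, 153.6745147705078), (130.36810302734375, 132.64170837402344), 74.2914047241211)
```

View pics/w4.png

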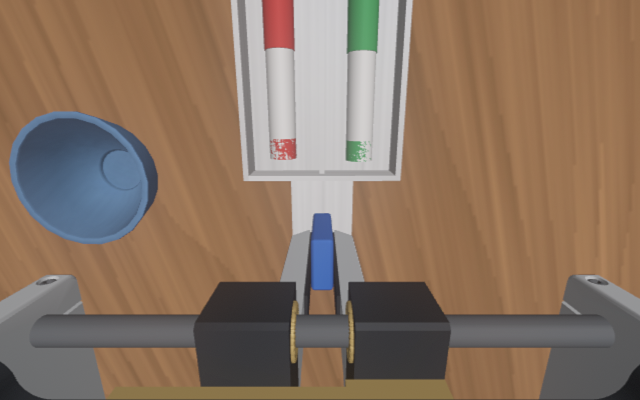

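The tray follows straight in the grip with both markers in it, and the bowl is clear at (85,175). I'll move onto the slot axis.

Call:
carry_out(increments=[{"linear": [0.01,-0.0028,0],"twist": 0},{"linear": [0.015,-0.0028,0],"twist": 0},{"linear": [0.015,-0.0028,0],"twist": 0},{"linear": [0.012,-0.0028,0],"twist": 0},{"linear": [0,0,0],"twist": 0},{"linear": [0,0,0],"twist": 0}])

```text
t: 16.02
tcp_pos: [0.4975, -0.1135, 0.0389]
tool_rot: [0.796, 0.606, 0.001, -0.0]
force: [0.4, 0.8, 7.4]
gripper_width: 0.122
```

Run:
```python
from h import *
s=grab('scene');e=grab('side');d=grab('wrist')
save(cv2.resize(np.hstack([s['img'][150:270,270:450],e['img'][190:310,240:420]]),None,fx=2.2,fy=2.2,interpolation=cv2.INTER_CUBIC),'pics/s4.png')
a=np.radians(-15.4);X=np.array([np.cos(a),np.sin(a)]);Y=np.array([-np.sin(a),np.cos(a)]);c=np.array([.571,.1537])
to((*(c-.275*Y),.038),-15.4)
for n,q in(('scene',s),('side',e),('wrist',d)):
    P=cloud(q).reshape(-1,3);L=np.stack([(P[:,:2]-c)@X,(P[:,:2]-c)@Y,P[:,2]],1)
    m=(L[:,2]>.019)&(L[:,2]<.025)&(abs(L[:,0])<.065)&(L[:,1]>-.25)&(L[:,1]<-.09)
    r=cv2.minAreaRect((L[m][:,:2]*1000).astype(np.float32));print(n,m.sum(),'tray local',r)
    m=(L[:,2]>.039)&(L[:,2]<.045)&(abs(L[:,0])<.08)&(abs(L[:,1])<.08)
    if m.sum()>50: print('   plinth local',cv2.minAreaRect((L[m][:,:2]*1000).astype(np.float32)))
    m=(L[:,2]>.005)&(L[:,2]<.037)&(abs(L[:,0])<.08)&(L[:,1]<-.06)&(L[:,1]>-.07);Q=L[m]
    if m.sum()>50: print('   mouth face x',np.sort(Q[:,0])[[2,-3]].round(4), 'y',np.median(Q[:,1]).round(4))
```

```text
t 16.18 tcp [ 0.4975 -0.1134  0.0389] yaw_y -15.43 F [-0.3  1.1  6.7] w 0.126 tilt [ 0.001  0.002 -1.   ]
shift(now) [ 0.0021 -0.0001  0.0009]
twist -0.03 shift(after) [ 0.0021 -0.0001  0.0009]
scene 335 tray local ((1.0054550170898438, -179.91336059570312), (110.04705047607422, 94.77851104736328), 89.9109115600586)
   plinth local ((1.3649673461914062, -0.080413818359375), (129.638916015625, 131.53855895996094), 89.83850860595703)
side 148 tray local ((-1.4817352294921875, -180.449462890625), (92.38610076904297, 113.11974334716797), 0.45514827966690063)
   plinth local ((-1.5751800537109375, 0.2981414794921875), (131.49208068847656, 130.2678985595703), 89.12390899658203)
wrist 3726 tray local ((0.8853607177734375, -189.29026794433594), (93.87628173828125, 92.6864242553711), 89.937744140625)
```

View pics/s4.png

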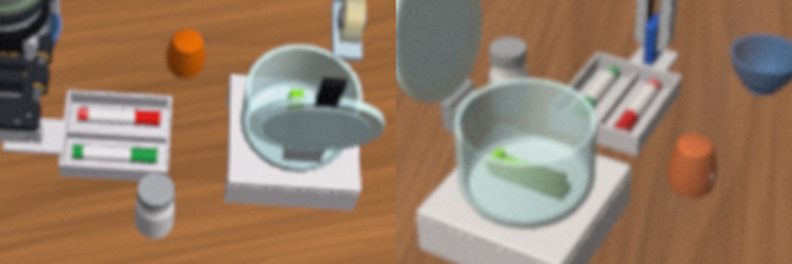

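The tray and plinth agree to within 0.5 mm laterally and about 1° in both cameras. In the pictures the tray is square to the mouth, the salt and timer are clear, and the clip is flat in the pot. I'll insert it now.

Call:
carry_out(increments=[{"linear": [0.01,0,0],"twist": 0},{"linear": [0.015,0,0],"twist": 0},{"linear": [0.015,0,0],"twist": 0},{"linear": [0.015,0,0],"twist": 0},{"linear": [0.015,0,0],"twist": 0},{"linear": [0.015,0,0],"twist": 0},{"linear": [0.015,0,0],"twist": 0},{"linear": [0.015,0,0],"twist": 0},{"linear": [0.015,0,0],"twist": 0},{"linear": [0.015,0,0],"twist": 0},{"linear": [0.01,0,0],"twist": 0},{"linear": [0,0,0],"twist": 0}])

```text
t: 17.68
tcp_pos: [0.5384, 0.0357, 0.0389]
tool_rot: [0.795, 0.606, 0.0, -0.0]
force: [0.1, 0.2, 7.2]
gripper_width: 0.13
```

Call:
carry_out(increments=[{"linear": [0.007,0,0],"twist": 0},{"linear": [0.004,0,0],"twist": 0},{"linear": [0.002,0,0],"twist": 0},{"linear": [0.002,0,0],"twist": 0},{"linear": [0,0,0],"twist": 0}])

```text
t: 18.3
tcp_pos: [0.542, 0.0487, 0.0389]
tool_rot: [0.795, 0.606, -0.001, 0.0]
force: [-1.1, -4.5, 6.5]
gripper_width: 0.13
```

Run:
```python
from h import *
a=np.radians(-15.4);X=np.array([np.cos(a),np.sin(a)]);Y=np.array([-np.sin(a),np.cos(a)]);c=np.array([.571,.1537])
to((*(c-.105*Y),.038),-15.4)
```

```text
t 18.3 tcp [0.542  0.0487 0.0389] yaw_y -15.4 F [-1.1 -4.5  6.5] w 0.13 tilt [-0.001 -0.001 -1.   ]
shift(now) [0.0039 0.0001 0.0009]
twist 0.0 shift(after) [0.0039 0.0001 0.0009]
```

Call:
carry_out(increments=[{"linear": [0.0015,0,0],"twist": 0},{"linear": [0.0015,0,0],"twist": 0},{"linear": [0,0,0],"twist": 0}])

```text
t: 18.68
tcp_pos: [0.5424, 0.0504, 0.0389]
tool_rot: [0.795, 0.606, -0.002, 0.001]
force: [-2.1, -9.1, 8.3]
gripper_width: 0.125
```

Call:
carry_out(increments=[{"linear": [0.001,0,0],"twist": 0},{"linear": [0,0,0],"twist": 0},{"linear": [0,0,0],"twist": 0}])

```text
t: 19.05
tcp_pos: [0.5424, 0.0504, 0.0389]
tool_rot: [0.795, 0.606, -0.002, 0.001]
force: [-3.0, -10.8, 9.7]
gripper_width: 0.124
```

Call:
carry_out(increments=[{"linear": [-0.001,0,0],"twist": 0},{"linear": [0,0,0],"twist": 0},{"linear": [0,0,0],"twist": 0},{"linear": [0,0,-0.02],"twist": 0},{"linear": [0,0,-0.05],"twist": 0},{"linear": [0,0,-0.06],"twist": 0},{"linear": [0,0,-0.06],"twist": 0},{"linear": [0,0,-0.06],"twist": 0},{"linear": [-0.04,0,-0.02],"twist": 0},{"linear": [0,0,0],"twist": 0}], grip=0.2)

```text
t: 20.3
tcp_pos: [0.5334, 0.0119, 0.3109]
tool_rot: [0.796, 0.605, 0.002, 0.002]
force: [-0.0, 0.2, 0.2]
gripper_width: 0.399
```

Run:
```python
from h import *
s=grab('scene');e=grab('side');d=grab('wrist')
save(cv2.resize(np.hstack([e['img'][140:300,230:430],d['img'][0:320:2,120:520:2]]),None,fx=2,fy=2,interpolation=cv2.INTER_CUBIC),'pics/s5.png')
a=np.radians(-15.4);X=np.array([np.cos(a),np.sin(a)]);Y=np.array([-np.sin(a),np.cos(a)]);c=np.array([.571,.1537])
for n,q,cc in(('scene',s,c+.0014*X),('side',e,c-.0015*X),('wrist',d,c)):
    hsv=cv2.cvtColor(q['img'],cv2.COLOR_RGB2HSV).reshape(-1,3).astype(int)
    P=cloud(q).reshape(-1,3);L=np.stack([(P[:,:2]-cc)@X,(P[:,:2]-cc)@Y,P[:,2]],1)
    m=(L[:,2]>.046)&(L[:,2]<.056)&(abs(L[:,0])<.03)&(L[:,1]>-.14)&(L[:,1]<-.08)
    if m.sum()>4: print(n,m.sum(),'fin top local',L[m].min(0).round(4),L[m].max(0).round(4))
    m=(L[:,2]>.2)&(L[:,2]<.28)&(hsv[:,2]<60)&(np.hypot(P[:,0]-.66,P[:,1]-.13)<.05)
    if m.sum()>4: print(n,m.sum(),'tab local',L[m].min(0).round(4),L[m].max(0).round(4),L[m].mean(0).round(4))
to((0.6,.1,.25),74.6)
```

```text
scene 68 fin top local [-0.0062 -0.1189  0.0464] [ 0.0061 -0.0917  0.054 ]
scene 122 tab local [ 0.0909 -0.0102  0.2245] [0.1007 0.0069 0.2667] [ 0.0962 -0.0019  0.2503]
side 7 fin top local [-0.0064 -0.1194  0.0466] [-0.0011 -0.1141  0.0511]
side 193 tab local [ 0.0855 -0.0088  0.2284] [0.0977 0.0104 0.2652] [0.0909 0.0024 0.2474]
wrist 204 fin top local [-0.0046 -0.1213  0.0486] [ 0.0062 -0.0919  0.0529]
wrist 1173 tab local [ 0.0858 -0.0124  0.2244] [0.1002 0.0068 0.266 ] [ 0.0912 -0.0056  0.2474]
t 20.45 tcp [0.5318 0.0137 0.3068] yaw_y -15.41 F [-0.   0.9 -1.2] w 0.4 tilt [-0.003  0.001 -1.   ]
shift(now) [0.1013 0.043  0.0567]
twist -90.01 shift(after) [-0.0428  0.1013  0.0568]
```

View pics/s5.png

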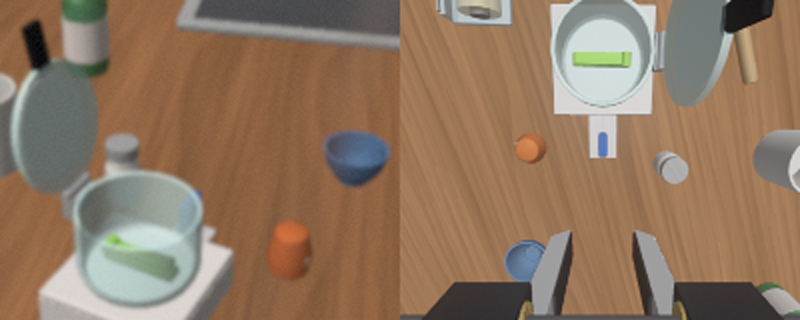

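The lower-left wrist crop shows the tray's lip and fin at (603,137) in line with the pot, with the fin at local y ≈ -0.1055 m against the expected -0.105, so the tray is home. The clip is in the pot at (602,59), and the lid tab is upright. Next I'll move over the tab.

Call:
carry_out(increments=[{"linear": [0,0,-0.01],"twist": -10},{"linear": [0,0,0],"twist": -10},{"linear": [0,0,0],"twist": -10},{"linear": [0,0,0],"twist": -10},{"linear": [0,0,0],"twist": -10},{"linear": [0,0,0],"twist": -10},{"linear": [0,0,0],"twist": -10},{"linear": [0,0,0],"twist": -10},{"linear": [0,0,0],"twist": -10},{"linear": [-0.02,0.04,0],"twist": 0},{"linear": [-0.03,0.05,0],"twist": 0},{"linear": [0,0,0],"twist": 0}])

```text
t: 21.95
tcp_pos: [0.6051, 0.0899, 0.3141]
tool_rot: [0.132, 0.991, 0.0, -0.003]
force: [-0.7, -0.6, 0.1]
gripper_width: 0.398
```

Run:
```python
from h import *
a=np.radians(-15.4);X=np.array([np.cos(a),np.sin(a)]);c=np.array([.571,.1537])
for x,z in((.096,.315),(.096,.256)):to((*(c+x*X),z),74.6)
r=.148
R=lambda t:np.array([.062-r*np.cos(t)+.004*np.sin(t),.112+r*np.sin(t)+.004*np.cos(t)])
T=np.linspace(1.78,0,25);p=np.array([R(t) for t in T]);print(p[0]);print(np.c_[T[1:],-np.diff(p,axis=0)*1000].round(1))
```

```text
t 21.95 tcp [0.6051 0.0899 0.3141] yaw_y 74.85 F [-0.7 -0.6  0.1] w 0.398 tilt [-0.006  0.001 -1.   ]
shift(now) [-0.0464  0.0523 -0.0012]
twist 0.25 shift(after) [-0.0462  0.0525 -0.0009]
t 21.95 tcp [0.6051 0.0899 0.3141] yaw_y 74.85 F [-0.7 -0.6  0.1] w 0.398 tilt [-0.006  0.001 -1.   ]
shift(now) [-0.0468  0.0523  0.0578]
twist 0.25 shift(after) [-0.0462  0.0525  0.0581]
[0.09664957 0.25594237]
[[ 1.7 10.8 -2.2]
 [ 1.6 10.9 -1.4]
 [ 1.6 11.  -0.6]
 [ 1.5 11.   0.3]
 [ 1.4 10.9  1.1]
 [ 1.3 10.8  1.9]
 [ 1.3 10.6  2.7]
 [ 1.2 10.4  3.5]
 [ 1.1 10.1  4.2]
 [ 1.   9.8  5. ]
 [ 1.   9.4  5.7]
 [ 0.9  9.   6.3]
 [ 0.8  8.5  7. ]
 [ 0.7  7.9  7.6]
 [ 0.7  7.3  8.2]
 [ 0.6  6.7  8.7]
 [ 0.5  6.   9.2]
 [ 0.4  5.4  9.6]
 [ 0.4  4.6 10. ]
 [ 0.3  3.9 10.3]
 [ 0.2  3.1 10.5]
 [ 0.1  2.3 10.7]
 [ 0.1  1.5 10.9]
 [ 0.   0.7 11. ]]
```

Call:
carry_out(increments=[{"linear": [-0.023,0.026,0],"twist": 0.2},{"linear": [-0.023,0.026,0],"twist": 0},{"linear": [0,0,0],"twist": 0},{"linear": [0,0,0.02],"twist": 0},{"linear": [0,0,0.02],"twist": 0},{"linear": [0,0,0.01],"twist": 0},{"linear": [0,0,0.008],"twist": 0},{"linear": [0,0,0],"twist": 0},{"linear": [0,0,0],"twist": 0}])

```text
t: 23.08
tcp_pos: [0.6633, 0.1242, 0.2613]
tool_rot: [0.136, 0.991, 0.0, 0.001]
force: [0.0, -0.6, 0.4]
gripper_width: 0.402
```

Run:
```python
from h import *
e=grab('side');s=grab('scene')
save(cv2.resize(np.hstack([e['img'][60:260,150:350],s['img'][90:290,330:530]]),None,fx=2,fy=2,interpolation=cv2.INTER_CUBIC),'pics/s6.png')
a=np.radians(-15.4);X=np.array([np.cos(a),np.sin(a)]);c=np.array([.571,.1537])
to((*(c+.0966*X),.256),74.6)
```

```text
t 23.18 tcp [0.6634 0.1242 0.2614] yaw_y 74.38 F [ 0.4  0.  -0.1] w 0.4 tilt [ 0.002  0.    -1.   ]
shift(now) [0.0003 0.0039 0.0054]
twist -0.22 shift(after) [0.0003 0.0039 0.0054]
```

View pics/s6.png

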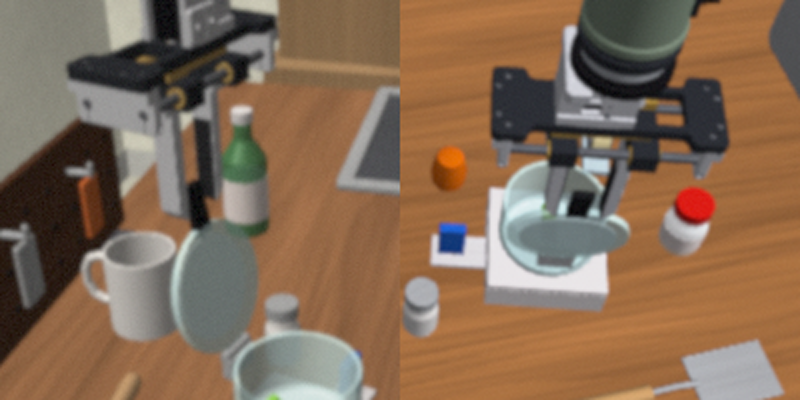

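The fingers straddle the tab, which is at (198,203) on the left and (580,203) on the right. I'll centre on it and close lightly.

Call:
carry_out(increments=[{"linear": [0,0.0035,0.005],"twist": 0},{"linear": [0,0,0],"twist": 0}])

```text
t: 23.42
tcp_pos: [0.6636, 0.1279, 0.2548]
tool_rot: [0.136, 0.991, -0.0, -0.0]
force: [0.5, 0.0, -0.4]
gripper_width: 0.398
```

Call:
carry_out(increments=[{"linear": [0,0,0],"twist": 0},{"linear": [0,0,0],"twist": 0},{"linear": [0,0,0],"twist": 0},{"linear": [0,0,0],"twist": 0}], grip=1, force=10)

```text
t: 23.92
tcp_pos: [0.6636, 0.1266, 0.2555]
tool_rot: [0.136, 0.991, -0.001, -0.0]
force: [-1.4, -4.1, -0.2]
gripper_width: 0.212
```

Call:
carry_out(increments=[{"linear": [0.0108,0,-0.0022],"twist": 0},{"linear": [0.0109,0,-0.0014],"twist": 0},{"linear": [0.011,0,-0.0006],"twist": 0},{"linear": [0.011,0,0.0003],"twist": 0},{"linear": [0.0109,0,0.0011],"twist": 0},{"linear": [0.0108,0,0.0019],"twist": 0},{"linear": [0,0,0],"twist": 0}])

```text
t: 24.8
tcp_pos: [0.5989, 0.1449, 0.2565]
tool_rot: [0.136, 0.991, -0.001, -0.001]
force: [-1.8, -5.4, 0.2]
gripper_width: 0.21
```

Run:
```python
from h import *
a=np.radians(-15.4);X=np.array([np.cos(a),np.sin(a)]);c=np.array([.571,.1537])
t=1.335
to((*(c+(.062-.148*np.cos(t)+.004*np.sin(t))*X),.112+.148*np.sin(t)+.004*np.cos(t)),74.6)
e=grab('side');save(cv2.resize(e['img'][60:260,150:350],None,fx=2.5,fy=2.5),'pics/s7.png')
```

```text
t 24.8 tcp [0.5989 0.1449 0.2565] yaw_y 74.4 F [-1.8 -5.4  0.2] w 0.21 tilt [-0.002 -0.001 -1.   ]
shift(now) [-0.0021  0.001  -0.0004]
twist -0.2 shift(after) [-0.0021  0.001  -0.0004]
```

View pics/s7.png

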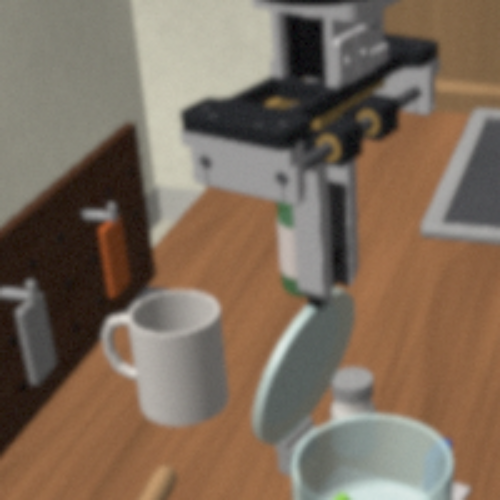

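The lid follows the gripper and now leans forward past upright, still held at the tab at (318,298). I'll continue the arc.

Call:
carry_out(increments=[{"linear": [0.009,-0.001,0.0025],"twist": 0},{"linear": [0.0102,0,0.0035],"twist": 0},{"linear": [0.0101,0,0.0042],"twist": 0},{"linear": [0.0098,0,0.005],"twist": 0},{"linear": [0.0094,0,0.0057],"twist": 0},{"linear": [0.009,0,0.0063],"twist": 0},{"linear": [0.0085,0,0.007],"twist": 0},{"linear": [0.0079,0,0.0076],"twist": 0},{"linear": [0.0073,0,0.0082],"twist": 0},{"linear": [0,0,0],"twist": 0}])

```text
t: 26.1
tcp_pos: [0.5209, 0.1668, 0.2046]
tool_rot: [0.136, 0.991, 0.0, -0.002]
force: [-1.5, 0.4, -0.5]
gripper_width: 0.214
```

Run:
```python
from h import *
a=np.radians(-15.4);X=np.array([np.cos(a),np.sin(a)]);c=np.array([.571,.1537])
for t in(.6675,0): to((*(c+(.062-.148*np.cos(t)+.004*np.sin(t))*X),.112+.148*np.sin(t)+.004*np.cos(t)),74.4)
```

```text
t 26.1 tcp [0.5209 0.1668 0.2046] yaw_y 74.4 F [-1.5  0.4 -0.5] w 0.214 tilt [-0.003  0.001 -1.   ]
shift(now) [-0.      0.0007 -0.0022]
twist 0.0 shift(after) [-0.      0.0007 -0.0022]
t 26.1 tcp [0.5209 0.1668 0.2046] yaw_y 74.4 F [-1.5  0.4 -0.5] w 0.214 tilt [-0.003  0.001 -1.   ]
shift(now) [0.0339 0.0005 0.0887]
twist 0.0 shift(after) [0.0342 0.0005 0.0886]
```

Call:
carry_out(increments=[{"linear": [0.0067,0,0.008],"twist": 0},{"linear": [0.006,0,0.009],"twist": 0},{"linear": [0.0054,0,0.0095],"twist": 0},{"linear": [0.0046,0,0.01],"twist": 0},{"linear": [0.0039,0,0.0103],"twist": 0},{"linear": [0.0031,0,0.0105],"twist": 0},{"linear": [0.0023,0,0.0107],"twist": 0},{"linear": [0.0015,0,0.01],"twist": 0},{"linear": [0.0007,0,0.006],"twist": 0},{"linear": [0,0,0.003],"twist": 0},{"linear": [0,0,0],"twist": 0}])

```text
t: 27.48
tcp_pos: [0.4891, 0.1757, 0.1186]
tool_rot: [0.136, 0.991, 0.0, -0.0]
force: [0.1, 6.6, -1.1]
gripper_width: 0.209
```

Call:
carry_out(increments=[{"linear": [0,0,0.002],"twist": 0},{"linear": [0,0,0.002],"twist": 0},{"linear": [0,0,0],"twist": 0},{"linear": [0,0,0],"twist": 0}])

```text
t: 27.98
tcp_pos: [0.4891, 0.1757, 0.1148]
tool_rot: [0.136, 0.991, 0.0, -0.001]
force: [-1.2, 4.5, -1.2]
gripper_width: 0.214
```

Call:
carry_out(increments=[{"linear": [0,0,0.002],"twist": 0},{"linear": [0,0,0.002],"twist": 0},{"linear": [0,0,0],"twist": 0},{"linear": [0,0,0],"twist": 0}])

```text
t: 28.48
tcp_pos: [0.4892, 0.1757, 0.1123]
tool_rot: [0.136, 0.991, 0.0, -0.0]
force: [-4.5, 4.4, 7.7]
gripper_width: 0.211
```

```bash
cat > chk.py <<'E'
from h import *
a=np.radians(-15.4);X=np.array([np.cos(a),np.sin(a)]);Y=np.array([-np.sin(a),np.cos(a)]);c=np.array([.571,.1537])
to((.5,.17,.2))
for n in('side','scene'):
    q=grab(n);P=cloud(q).reshape(-1,3);L=np.stack([(P[:,:2]-c)@X,(P[:,:2]-c)@Y,P[:,2]],1)
    m=(np.hypot(L[:,0],L[:,1])<.052)&(L[:,2]>.08)&(L[:,2]<.16);Q=L[m]
    k,b=np.polyfit(Q[:,0],Q[:,2],1)
    for _ in range(5):
        r=Q[:,2]-k*Q[:,0]-b;g=abs(r)<.004;k,b=np.polyfit(Q[g,0],Q[g,2],1)
    print(n,m.sum(),g.sum(),'lid slope rad',-k.round(4),'z at centre',b.round(4))
E
python3 chk.py
```

```text
t 28.48 tcp [0.4892 0.1757 0.1123] yaw_y 74.38 F [-4.5  4.4  7.7] w 0.211 tilt [-0.001  0.001 -1.   ]
shift(now) [-0.0118 -0.0026 -0.0877]
side 1294 1294 lid slope rad -0.0005 z at centre 0.1185
scene 1589 1567 lid slope rad 0.0011 z at centre 0.1194
```

The lid is flat: its top is 119 mm up, as expected, with a slope of about 0, and the contact force has risen. I'll release it and retreat.

Call:
carry_out(increments=[{"linear": [0,0,0],"twist": 0},{"linear": [0,0,0],"twist": 0},{"linear": [0,0,0],"twist": 0},{"linear": [0.005,0,-0.02],"twist": 0},{"linear": [0,0,-0.04],"twist": 0},{"linear": [0,0,-0.05],"twist": 0},{"linear": [0.03,0,-0.05],"twist": 0},{"linear": [0.03,0,0],"twist": 0},{"linear": [0,0,0],"twist": 0},{"linear": [0,0,0],"twist": 0}], grip=0.2)

```text
t: 29.82
tcp_pos: [0.4271, 0.1924, 0.2707]
tool_rot: [0.136, 0.991, -0.0, -0.0]
force: [0.7, -0.8, -0.2]
gripper_width: 0.401
```

```bash
python3 chk.py
python3 - <<'E'
from h import *
e=load('side');s=load('scene')
save(cv2.resize(np.hstack([e['img'][110:350,220:460],s['img'][110:350,280:520]]),None,fx=1.6,fy=1.6,interpolation=cv2.INTER_CUBIC),'pics/s8.png')
E
```

```text
t 29.82 tcp [0.4271 0.1924 0.2707] yaw_y 74.37 F [ 0.7 -0.8 -0.2] w 0.401 tilt [-0.    -0.001 -1.   ]
shift(now) [-0.0763 -0.0019  0.0707]
side 1762 1762 lid slope rad 0.0006 z at centre 0.1185
scene 1589 1580 lid slope rad 0.0006 z at centre 0.1194
```

View pics/s8.png

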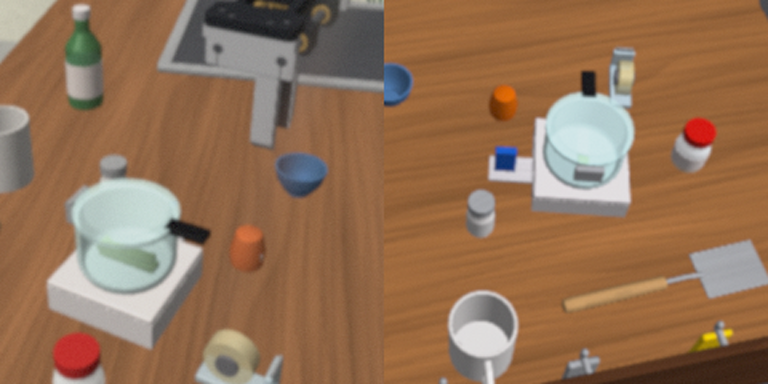

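The lid is closed with the clip visible inside at (130,255) on the left. The tray is home with only its lip and fin outside at (506,163) on the right, the bystanders are undisturbed, and the gripper is clear. I'm handing the job in.

```bash
python3 -c "
from plant import arm
print(arm.sign_off())"
```

```text
the job is handed in; nothing more can be done
None
```

The labelling kit is packed away and the job is handed in at about 30 s of the 72 s allowed. The sign-off reports no verdict, so what follows is from my own checks.

- **Clip:** I gripped it clear of the timer and set it on the pot's floor. The last picture shows it inside the pot under the lid.
- **Tray:** I gripped it by the fin, lined it up with the slot, and slid it in until it met the end wall at about 11 N. The fin measured local y ≈ -0.1055 m against the ideal -0.105, so the nose is roughly 1 mm from the wall.
- **Markers:** Both were in the tray when I last saw it from above, just before it went into the slot. I could not see them after that.
- **Lid:** I held the tab lightly and lowered it along its arc at about 0.6 rad/s. After release both cameras gave a slope under 0.002 rad, with the lid's top about 119 mm above the counter.
- **Surroundings:** The bystanders looked undisturbed and the gripper was clear of everything.

No check failed. The only disagreement was a steady offset of about 3 mm between the scene and side cameras, which I averaged.

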